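# Scan the landscape frame's price label

## Task

Pick up the hand scanner and read the barcode label of the landscape picture frame (the one wider than it is tall): set the scanner's nose centred and flat on the label, lined up with it, and hold it there steadily with light pressure, about 6 newtons, for at least a second. Then lay the scanner back down on its grey pad, right side up. Do not push the frame out of its tilt, do not touch the portrait frame, and leave the planter and books where they are.

Things in the scene. Friction and masses are not known exactly. Their poses are not given: they have to be found in the camera images.
- scanner: Loose grey hand scanner, about 0.25 kg, 170 mm long, lying right side up on the pad. Origin: middle of its flat underside; +x to the handle's tail, -x to the nose, z up. Handle: straight bar 34 mm wide, 32 mm high, x = -35 to +85 mm. Head: 62 mm wide, 36 mm high, x = -80 to -36 mm, with a flat black rubber nose, 56 x 32 mm, face at x = -85 mm. No trigger to pull.
- scanner_nose (a point): Centre of the scanner's flat nose face, 85 mm towards -x and 18 mm up from the scanner's origin; axes as the scanner's. A contact reader: it reads when the nose lies flat on a label, pressed with 3 to 12 N for a full second.
- pad: Fixed grey fabric pad, 220 mm (x) by 150 mm (y), 4 mm thick, on the counter. Origin: centre of its underside.
- landscape_stand: Base plate (110 x 120 mm) of the landscape frame, fixed to the counter; the frame faces its +x, away from the robot. Origin on the counter right under the frame's hinge; the hinge runs along y, 36 mm above the counter.
- landscape_label (a point): Point on the face of the landscape frame straight behind the middle of its label, 52 mm up from the hinge; +x the outward normal (away from the robot and up), z up the slope. The label, a white barcode block 64 mm wide (y), 44 mm high (z), stands 4 to 29 mm proud of this, not measured: find it by touch. Frame: brass-edged, 220 x 150 mm, leaning back 14 to 29 degrees on a stiff hinge at its foot.
- portrait_stand: Base plate of the portrait frame (150 mm wide, 220 mm high, same build, same kind of label). Not to be touched. Origin and axes as for the landscape stand. The two frames may stand in either place.
- planter: Loose white round pot, 92 mm across and 80 mm high, with artificial grass to about 125 mm. Bystander. Origin: centre of its underside.
- books: Loose pair of books, 130 x 170 x 46 mm. Bystander. Origin: centre of the underside.
There are look-alikes about, which are no part of the job. What is shaped like the landscape_stand but blue or orange is not meant.

How it is judged (in metres and radians):
On the way:
1. the held scanner presses the landscape label with 3 to 12 N, nose centred within 10 mm, square within 7 degrees, lined up with its width within 10 degrees, still for 1 s (contact force between scanner and landscape_stand between 3 and 12 N and y of scanner_nose in the frame of landscape_label between -0.01 and 0.01 m and z of scanner_nose in the frame of landscape_label between -0.01 and 0.01 m and angle between the x axis of scanner and the x axis of landscape_label, either way round below 0.122 rad and angle between the y axis of scanner and the y axis of landscape_label, either way round below 0.175 rad and linear speed of scanner below 0.02 m/s and contact force between the fingers and scanner above 1 N), for 1 s.
At the end, for the whole second after the job is handed in: The scanner lies at rest, right side up and flat on its pad, its middle within 60 mm of the pad's centre along each side of the pad, and the landscape frame's label is within 12 mm of where it started (x of scanner in the frame of pad between -0.06 and 0.06 m and y of scanner in the frame of pad between -0.06 and 0.06 m and z of scanner in the frame of pad below 0.008 m and angle between scanner's own z axis and vertical below 0.1 rad and linear speed of scanner below 0.02 m/s and distance of landscape_label from where it was at the start of the episode below 0.012 m); the robot touches nothing.
It fails at once if the landscape frame is pressed with more than 35 N (contact force between landscape_stand and anything else above 35 N).
It fails at once if the landscape frame is pushed out of its tilt (label moved over 12 mm) (distance of landscape_label from where it was at the start of the episode above 0.012 m).
It fails at once if the portrait frame is touched (over 1 N) (contact force between portrait_stand and anything else above 1 N).
It fails at once if the planter or the books are moved more than 20 mm (distance of any of planter, books from where it was at the start of the episode above 0.02 m).
It also fails if it takes over 48 s, if anything falls off the work surface, if the arm or the gripper's body presses on something with over 40 N, if the wrist force passes 120 N, or if a joint passes its speed limit or range.

## Robot

A 6-joint arm with a two-finger parallel gripper is mounted at the origin on the work surface. World frame = base frame: x ahead of the robot, y to its left, z up, the work surface at z = 0. Lengths are in mm, angles in degrees, forces in N, time in s.
With the tool pointing down it reaches from about 350 to 850 mm from the base axis. Payload 8.1 kg.
Tool frame: the origin (TCP) lies midway between the tips of the shut fingers; the grasp point (between the pads) lies 19 mm behind it (r.pinch_z is the distance from the TCP to the grasp point, in mm); z points along the fingers, y is the line along which they close (so a half turn about z gives the same grasp; the last joint's range is limited). The gripper opens to 85 mm and grips with 20 to 120 N. Pads are 22 mm wide; open, the fingers measure 114 mm over their backs; the gripper's body (76 mm by 85 mm) begins 54 mm behind the grasp point. The pads swing forward as they close: fully open they stand 13 mm farther back than shut.
Start: joints at [61.112, 7.471, 85.268, -0, 87.261, -4.893], TCP at [243.978, 548.16, 231.292] pointing down, gripper open.
Joint ranges: [-169.43, 169.43], [-51.17, 129.36], [1.28, 143.12], [-76.62, 256.62], [0, 156.53], [-152.29, 152.29]. Speed limits (degrees/s): [136.94, 136.94, 159.86, 180, 180, 180].

## Interface

Orientations are given as [roll, pitch, yaw] about the fixed x, y, z axes, in that order (R = Rz(yaw) Ry(pitch) Rx(roll)).
In Python, from bench import r gives the robot as it stands.
- The arm moves only by the shell command python3 -m jog 'ROWS' [OPENING] [FORCE]. ROWS is JSON, one flat list of numbers, 6 for each row, row after row: the shift along the tool's x, y, z in m, then the turn, a rotation vector about the tool's x, y, z in rad. A call has 1 to 8 rows; each row is the pose to reach, as a shift and turn from the pose commanded when the call began, along the tool's axes at that moment; what a row does not reach only later rows make up. A row lasts 1/8 s, in which the tool goes at most 62.5 mm and 10.7 degrees, less where a joint would pass 70% of its speed; a pose out of reach is approached as far as the arm can. A call with a gripper value outside its range is refused whole. OPENING is the opening, from -1 (shut) to 1 (fully open), set as the call begins (- or left out, the last holds). The fingers move at their own pace and stop on an object; FORCE is the grip in N (left out, the last holds). Time passes only in rows, so rows that repeat a pose let the fingers close. It gives the time, the measured TCP pose, the force, the opening and the grip force at its end, in the units of the state.
- r.sense(): the state, without advancing time (a new reading comes with each control period).
- r.snapshot(name): name is "scene" or "top"; returns a dict with "pixels" (384x512x3 uint8, red, green, blue), "range_z" (384x512 float32, mm along the optical axis (not along the pixel's ray), 0 where there is no reading), "K" (3x3 intrinsics, pixels), "rvec" (rotation vector, rad) and "tvec" (3), from world to camera coordinates, as OpenCV has them. Camera axes: x right, y down, z forward; pixel columns grow to the right and rows downward; lengths in mm; the calibration is good to about 2 mm. A picture is of the moment at which its call begins.
- r.hand_in(): hands the job in; it is judged then, once.
Trained networks look in a picture, given as the dict that the camera call returned (one of the last four; its "shot" number tells which), for a name from the list of things; names that differ only in an ending like _2 or _b are one class to them, and where a whole thing is asked for, a point or a joint stands for the part that bears it (a point fixed in the world has none). Each returns a list of dicts, best first, with "score" (0 to 1); they miss things now and then, are a little off and sometimes report something else, mostly with a low value. They report only what shows in the picture. A call takes as long as a camera call. They do not tell look-alikes from the thing itself.
- r.look_for(picture, target): "bbox" ([left, top, right, bottom] in pixels, round what is visible of it).
- r.outline_of(picture, target): "region" (384x512 bool, what is visible of it) and "bbox" ([left, top, right, bottom] in pixels, round what is visible of it).
The state is a dict: "time": time; "joint_pos": joint angles; "qd": joint speeds; "joint_efforts": joint torques, N m; "tool_pos": TCP position; "tcp_rot": TCP orientation; "ft_force": force on the tool from outside, world axes, zero at the start; "wrist_torque": the same for the moment, N m; "finger_gap": finger opening in mm; "grip_force": force on a finger pad.
Only numpy, scipy, OpenCV 4.12 (cv2) and the standard library are available. Lean on these libraries where they do the work, as an engineer would, in place of code of your own. Each camera call takes 0.05 s, during which the arm holds its last target. There are 200 camera calls.

## Working session

There is one attempt and no reset: what is moved stays moved. The work goes in short steps, Python scripts to look and compute and a shell command to move; the robot and the scene stay as the last step left them, time stands still between calls to the robot, and variables do not carry over. Pictures are saved under pics/ and viewed, at most 10 in all, crops included, and the job is handed in when it is done.

```bash
mkdir -p pics; ls
cat > h.py <<'E'
import numpy as np, cv2
from bench import r
from scipy.spatial.transform import Rotation as Ro
def cloud(s):
    K=np.array(s["K"]);R=cv2.Rodrigues(np.array(s["rvec"],float))[0];t=np.array(s["tvec"],float).ravel()
    z=s["range_z"].astype(float);v,u=np.mgrid[:z.shape[0],:z.shape[1]]
    c=np.stack([(u-K[0,2])/K[0,0]*z,(v-K[1,2])/K[1,1]*z,z],-1)
    P=(c-t)@R; P[z<=0]=np.nan
    return P
def save(s,n,box=None,f=1):
    im=s["pixels"][:,:,::-1]
    if box: im=im[box[1]:box[3],box[0]:box[2]]
    cv2.imwrite("pics/"+n,cv2.resize(im,None,fx=f,fy=f,interpolation=cv2.INTER_CUBIC))
E
python3 - <<'E'
from h import *
np.set_printoptions(precision=1,suppress=True)
a=r.snapshot("scene");b=r.snapshot("top")
im=np.vstack([a["pixels"],b["pixels"]])
cv2.imwrite("pics/both.png",cv2.resize(np.hstack([a["pixels"],b["pixels"]])[:,:,::-1],(800,300),interpolation=cv2.INTER_AREA))
save(a,"a.png",f=1.5);save(b,"b.png",f=1.5)
for n,s in (("scene",a),("top",b)):
    P=cloud(s); np.savez(n,P=P,px=s["pixels"])
    for t in ["scanner","pad","landscape_stand","portrait_stand","planter","books"]:
        for o in r.outline_of(s,t):
            Q=P[o["region"]]
            print(n,t,round(o["score"],2),np.round(o["bbox"]),np.nanmin(Q,0),np.nanmedian(Q,0),np.nanmax(Q,0))
E
```

```text
pics
scene scanner 0.56 [257. 228. 283. 290.] [578.7   4.9  -0.6] [654.3  45.   36.1] [752.7  71.8  46.4]
scene pad 0.97 [243. 227. 308. 305.] [555.6 -44.2  -6.3] [701.6  70.7   3.7] [805.1 154.3  40.1]
scene landscape_stand 0.73 [327. 119. 407. 173.] [ 98.5 179.   -8.6] [295.8 308.  122.9] [455.8 451.9 241.4]
scene landscape_stand 0.61 [146. 155. 228. 218.] [ 334.9 -382.8   -5.7] [ 492.7 -207.7  101.2] [561.6 -99.6 173.3]
scene landscape_stand 0.6 [162. 105. 235. 156.] [ 155.2 -387.3   -3.9] [ 303.4 -213.5  109.5] [ 338.2 -108.   192.6]
scene portrait_stand 0.56 [297. 149. 363. 228.] [258.3 108.9  -3.9] [478.2 185.8 133.1] [545.5 262.  247.1]
scene planter 0.89 [382. 239. 424. 283.] [553.1 344.3  -4. ] [667.  389.2  79.4] [707.7 464.2 127.9]
scene books 0.89 [ 85. 213. 156. 264.] [ 558.  -497.7   -5.2] [ 657.8 -381.5   44.7] [ 715.8 -299.5   53.1]
top scanner 0.6 [230. 112. 255. 165.] [577.6  -2.2  -1.2] [639.7  38.8  36.2] [759.   71.5  46.1]
top scanner 0.22 [284. 171. 360. 207.] [ 430.3 -372.1   -6. ] [ 484.3 -212.8  110.3] [ 549.4 -101.9  176.5]
top pad 0.79 [211. 101. 265. 171.
[... 222 characters left out ...]
328.5   -1.9] [ 485.6 -208.8  107.9] [ 556.1 -101.9  176.5]
top landscape_stand 0.78 [284. 229. 360. 275.] [ 209.3 -365.3   -5.3] [ 290.8 -220.5   16.8] [ 342.3 -110.8  190.2]
top landscape_stand 0.63 [231. 115. 252. 161.] [577.6   1.1  -3.4] [642.5  41.7  36.4] [747.7  67.3  46.1]
top landscape_stand 0.59 [118. 233. 198. 272.] [210.7 175.8  -7.6] [283.  275.4  13.4] [330.8 388.9 190.7]
top portrait_stand 0.86 [158. 174. 219. 207.] [426.5 106.3  -5.4] [469.6 181.2 117.9] [542.9 315.8 246.9]
top planter 0.88 [118. 119. 150. 156.] [605.2 340.4  -2. ] [650.7 385.6  79.4] [721.2 461.6 125.9]
top books 0.62 [340. 121. 394. 165.] [ 576.3 -476.5   -2.6] [ 641.2 -384.5   45.4] [ 715.5 -302.9   53. ]
```

View pics/a.png

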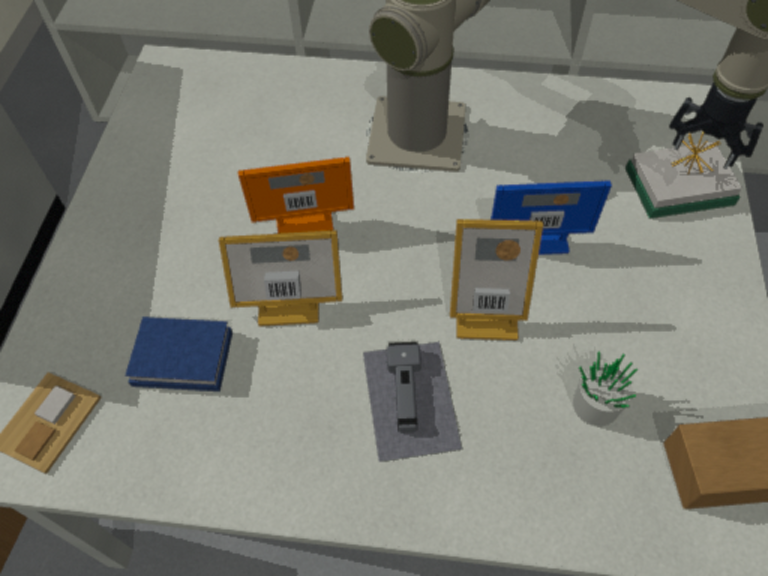

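View pics/b.png

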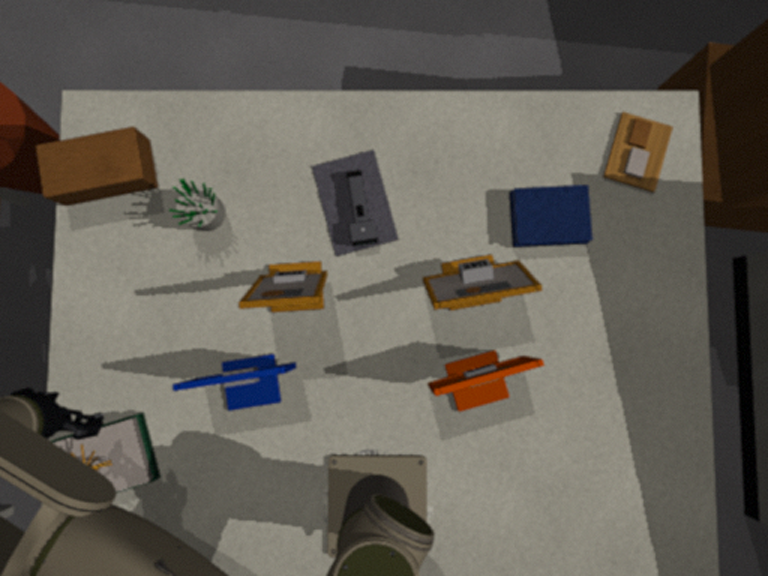

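The pictures show these candidates. Landscape frame, in scene pixels: brass at (187,180), orange at (198,127) and blue at (367,143). The brass portrait is at (331,180). The scanner is at (270,257), head towards the robot, on the grey pad. I choose the brass landscape frame at about x 490, y -210, and check it in a close crop.

```bash
cat > m.py <<'E'
from h import *
np.set_printoptions(precision=1,suppress=True)
D={}
acc={"scene":[], "top":[]}
for n in acc:
    for k in range(4):
        s=r.snapshot(n); acc[n].append(cloud(s))
    D[n]=(np.nanmean(acc[n],0),s)
    print(n,"noise",np.nanmedian(np.nanstd(acc[n],0),(0,1)))
s=D["scene"][1]; a=s["pixels"][145:225,140:240]; b=s["pixels"][215:315,220:320]
cv2.imwrite("pics/crop.png",np.hstack([cv2.resize(a,(400,320),interpolation=2),cv2.resize(b,(400,320),interpolation=2)])[:,:,::-1])
np.savez("avg",scene=D["scene"][0],top=D["top"][0],spx=D["scene"][1]["pixels"],tpx=D["top"][1]["pixels"])
for n in D:
    P,s=D[n]; Q=P.reshape(-1,3); C=s["pixels"].reshape(-1,3).astype(int)
    m=(Q[:,0]>380)&(Q[:,0]<570)&(Q[:,1]>-350)&(Q[:,1]<-80)&(Q[:,2]>20); Q=Q[m];C=C[m]
    # RANSAC plane
    rng=np.random.default_rng(0);best=(0,)
    for _ in range(2000):
        p=Q[rng.choice(len(Q),3,False)];nn=np.cross(p[1]-p[0],p[2]-p[0]);l=np.linalg.norm(nn)
        if l<500: continue
        nn/=l; i=abs((Q-p[0])@nn)<3
        if i.sum()>best[0]: best=(i.sum(),i)
    q=Q[best[1]];c=q.mean(0);nn=np.linalg.svd(q-c)[2][2];nn*=np.sign(nn[0])
    tilt=np.degrees(np.arcsin(nn[2]));yaw=np.degrees(np.arctan2(nn[1],nn[0]))
    ey=np.array([-nn[1],nn[0],0]);ey/=np.linalg.norm(ey);ez=np.cross(nn,ey)
    L=(Q-c)@np.array([nn,ey,ez]).T
    i=abs(L[:,0])<6
    lo,hi=np.percentile(L[i][:,1:],[.5,99.5],axis=0)
    print(n,len(Q),best[0],"tilt",tilt,"yaw",yaw,"c",c,"face yz",lo,hi)
    mid=c+ey*(lo+hi)[0]/2+ez*(lo+hi)[1]/2; print(" frame centre",mid, "foot/hinge-side edge",mid-75*ez,"52up from hi z=36:",mid+ez*((36-mid[2])/ez[2]+52))
    j=(L[:,0]>7)&(L[:,0]<40)&(L[:,2]>lo[1]+5)
    if j.sum()>5:
        l=L[j];print(" label n",j.sum(),"hist",np.histogram(l[:,0],np.arange(6,42,3)),"yz",np.percentile(l[:,1:],[1,50,99],axis=0))
        f=l[:,0]>np.median(l[:,0])
        print(" label centre (bbox)",c+np.array([np.median(l[f,0]),*(np.percentile(l[:,1:],1,axis=0)+np.percentile(l[:,1:],99,axis=0))/2])@np.array([nn,ey,ez]))
    # scanner
    Q=P.reshape(-1,3)
    m=(Q[:,0]>540)&(Q[:,0]<800)&(Q[:,1]>-60)&(Q[:,1]<140)
    S=Q[m&(Q[:,2]>22)&(Q[:,2]<60)];
    rr=cv2.minAreaRect(S[:,:2].astype(np.float32)); print(" scanner",len(S),rr,"z pct",np.percentile(S[:,2],[5,50,95]))
    ctr=S[:,:2].mean(0);
    w,V=np.linalg.eigh(np.cov(S[:,:2].T));d=V[:,1]*np.sign(V[0,1]);e=np.array([-d[1],d[0]])
    A=(S[:,:2]-ctr)@np.stack([d,e]).T
    h=A[:,0]>A[:,0].min()+60
    k=np.polyfit(A[h,0],A[h,1],1)
    print("  axis yaw",np.degrees(np.arctan2(d[1],d[0])),"handle corrected",np.degrees(np.arctan2(d[1],d[0])+k[0]),"ends",np.percentile(A[:,0],[.3,99.7]),"ctr",ctr)
    o=r.outline_of(s,"pad")[0]["region"]; p=P[o];p=p[np.abs(p[:,2]-3)<12]
    rp=cv2.minAreaRect(p[:,:2].astype(np.float32)); print(" pad",rp)
E
python3 m.py
```

```text
scene noise [1.2 0.6 2.1]
top noise [0.4 0.6 2.2]
scene 3732 2699 tilt 27.024069268886596 yaw 9.871045656829976 c [ 485.4 -210.2  107.5] face yz [-110.9  -87. ] [106.9  68.4]
 frame centre [ 489.9 -211.5   99.2] foot/hinge-side edge [ 523.5 -205.6   32.4] 52up from hi z=36: [ 498.4 -210.    82.3]
 label n 411 hist (array([  8,  10,  17,  14,  14,  13,  16,  80, 220,  19,   0]), array([ 6,  9, 12, 15, 18, 21, 24, 27, 30, 33, 36, 39])) yz [[-33.5 -51.8]
 [ -1.1 -23.5]
 [ 29.9  -7.1]]
 label centre (bbox) [ 526.5 -204.9   95.5]
 scanner 905 ((667.11181640625, 42.05047607421875), (169.6884765625, 61.81572341918945), 6.550215244293213) z pct [30.7 36.3 40.8]
  axis yaw 9.179509309546525 handle corrected 9.05289928808988 ends [-77.9  91.4] ctr [660.1  42.4]Traceback (most recent call last):
  File "m.py", line 47, in <module>
    o=r.outline_of(s,"pad")[0]["region"]; p=P[o];p=p[np.abs(p[:,2]-3)<12]
      ~~~~~~~~~~~~^^^^^^^^^
ValueError: only the last four pictures can be asked about
```

View pics/crop.png

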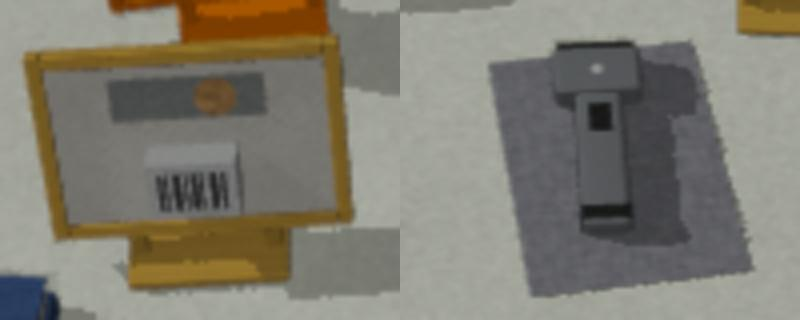

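The crop confirms it: brass landscape frame with the label block at crop (193,180), and the scanner with its head at the top and handle tail at the bottom.

```bash
sed -i 's/    o=r.outline_of(s,"pad")/    s=r.snapshot(n);o=r.outline_of(s,"pad")/' m.py; python3 m.py; python3 -c "
from bench import r;print(r.sense())"
```

```text
scene noise [1.2 0.6 2.1]
top noise [0.4 0.6 2.2]
scene 3732 2747 tilt 27.22024329768904 yaw 10.06007549557091 c [ 486.5 -211.5  105.9] face yz [-109.3  -85.3] [108.4  70. ]
 frame centre [ 490.  -211.3   99.1] foot/hinge-side edge [ 523.8 -205.4   32.4] 52up from hi z=36: [ 498.6 -209.8   82.2]
 label n 413 hist (array([  9,  15,  16,  14,  15,  14,  11, 100, 214,   5,   0]), array([ 6,  9, 12, 15, 18, 21, 24, 27, 30, 33, 36, 39])) yz [[-32.1 -49.7]
 [  0.4 -22. ]
 [ 31.2  -5.6]]
 label centre (bbox) [ 526.3 -204.9   95.6]
 scanner 905 ((666.7240600585938, 42.3404655456543), (169.95736694335938, 61.829185485839844), 7.092787265777588) z pct [30.7 36.5 40.8]
  axis yaw 9.249682538476222 handle corrected 9.047064273504715 ends [-78.6  91.6] ctr [659.9  42.4]
 pad ((680.6099853515625, 55.416900634765625), (219.45166015625, 151.0859375), 15.438322067260742)
top 1736 1171 tilt 27.181673262062777 yaw 10.433836286121124 c [ 484.8 -219.   110.6] face yz [-104.8  -83. ] [113.4  66.1]
 frame centre [ 487.8 -214.1  103.1] foot/hinge-side edge [ 521.5 -207.9   36.4] 52up from hi z=36: [ 498.3 -
[... 573 characters left out ...]
853614807129)
{'time': 1.7, 'joint_pos': array([ 6.11113457e+01,  7.47139225e+00,  8.52681233e+01, -1.49014239e-04,
        8.72595655e+01, -4.89494086e+00]), 'qd': array([ 0.00185313, -0.04999878,  0.01248497, -0.01550916, -0.05243535,
        0.04535359]), 'joint_efforts': array([-1.42244689e-04, -5.69302225e+01, -5.00854576e+01, -1.52178118e-04,
        1.16801286e-03, -3.30176863e-05]), 'tool_pos': array([243.98616539, 548.16536798, 231.2867603 ]), 'tcp_rot': array([1.79999097e+02, 2.26711185e-04, 1.56006294e+02]), 'ft_force': array([ 0.55913687,  0.07600388, -0.77338545]), 'wrist_torque': array([-0.00019059, -0.02170558,  0.02970902]), 'grip_force': 0.0, 'finger_gap': 85.32159089967995}
```

```bash
cat > g.py <<'E'
from h import *
np.set_printoptions(precision=4,suppress=True)
def go(pos,R,tag=""):
    s=r.sense(); p=np.array(s["tool_pos"]);T=Ro.from_euler("xyz",s["tcp_rot"],degrees=True)
    d=T.inv().apply(np.array(pos)-p)/1000; w=(T.inv()*R).as_rotvec()
    print(tag,"shift m",d,"rot",w,"| rows",np.linalg.norm(d)/.0625,np.degrees(np.linalg.norm(w))/10.7)
def down(yaw): return Ro.from_euler("xyz",[180,0,yaw],degrees=True)
E
python3 - <<'E'
from g import *
A=np.load("avg.npz")
for n in("scene","top"):
    Q=A[n].reshape(-1,3);y=np.radians(9.1);d=np.array([np.cos(y),np.sin(y)]);e=np.array([-d[1],d[0]]);o=np.array([664.5,42])
    U=(Q[:,:2]-o)@np.stack([d,e]).T
    S=(Q[:,2]>25)&(Q[:,2]<60)&(abs(U)<[110,60]).all(1)
    h=S&(U[:,0]>-25)&(U[:,0]<75);
    print(n,"handle lateral",np.percentile(U[h,1],[1,50,99]),"head lateral",np.percentile(U[S&(U[:,0]<-45),1],[1,99]),"ends",np.percentile(U[S,0],[.3,99.7]),"z",np.median(Q[h,2]))
go([699,47.5,400],down(189.1),"above")
go([243.978,548.16,400],down(156),"up")
E
```

```text
scene handle lateral [-15.1145   1.2676  18.0056] head lateral [-28.7434  30.6473] ends [-82.9923  87.0539] z 35.539271658345555
top handle lateral [-18.0806  -1.3107  15.2592] head lateral [-30.995   28.2915] ends [-84.5804  83.0834] z 35.397274667625254
above shift m [-0.6193 -0.2724 -0.1687] rot [ 0.      0.     -0.5776] | rows 11.156114679986318 3.092869747201191
up shift m [ 0.     -0.     -0.1687] rot [0.     0.     0.0001] | rows 2.6994118397296214 0.0005945970571268148
```

```bash
python3 -m jog '[0,0,-0.06,0,0,0, 0,0,-0.12,0,0,0, 0,0,-0.17,0,0,0, 0,0,-0.17,0,0,0]' 1 90
```

```text
time: 2.2
tool_pos: [244.7, 549.5, 407.7]
tcp_rot: [179.4, 0.0, 156.0]
ft_force: [0.1, -0.3, -0.2]
finger_gap: 85.4
grip_force: 0.0
```

```bash
python3 -m jog '[-0.055,-0.024,0,0,0,-0.05, -0.11,-0.048,0,0,0,-0.12, -0.165,-0.072,0,0,0,-0.2, -0.22,-0.096,0,0,0,-0.3, -0.275,-0.12,0,0,0,-0.4, -0.33,-0.145,0,0,0,-0.5, -0.385,-0.169,0,0,0,-0.5776, -0.4,-0.176,0,0,0,-0.5776]'
python3 - <<'E'
from g import *
go([699,47.5,200],down(189.1))
E
```

```text
time: 3.2
tool_pos: [539.4, 221.6, 399.4]
tcp_rot: [-179.9, -0.1, -171.1]
ft_force: [-0.8, 0.4, 0.3]
finger_gap: 85.4
grip_force: 0.0
 shift m [-0.1311 -0.1965  0.1993] rot [-0.001  -0.0023 -0.0033] | rows 4.945781277884599 0.022084105310219346
```

```bash
python3 -m jog '[-0.033,-0.049,0,0,0,0, -0.065,-0.098,0,0,0,0, -0.098,-0.147,0,0,0,0, -0.131,-0.196,0,0,0,0, -0.131,-0.196,0.06,0,0,0, -0.131,-0.196,0.12,0,0,0, -0.131,-0.196,0.18,0,0,0, -0.131,-0.196,0.2,0,0,0]'
python3 - <<'E'
from g import *
go([699,47.5,6],down(189.1))
E
```

```text
time: 4.2
tool_pos: [694.8, 52.7, 194.8]
tcp_rot: [179.9, -0.5, -170.9]
ft_force: [0.1, -0.7, -0.2]
finger_gap: 85.4
grip_force: 0.0
 shift m [-0.0051 -0.0061  0.1887] rot [ 0.0017 -0.0095  0.0001] | rows 3.0225044452535172 0.05153509577293877
```

```bash
python3 -m jog '[0,0,0.0,0,0,0, 0,0,0.05,0,0,0, 0,0,0.1,0,0,0, 0,0,0.1,0,0,0, 0,0,0.1,0,0,0]'
python3 - <<'E'
from g import *
go([699,47.5,6],down(189.1))
E
```

```text
time: 4.82
tool_pos: [700.7, 52.1, 105.9]
tcp_rot: [-180.0, 0.3, -170.9]
ft_force: [0.2, -0.4, -0.7]
finger_gap: 85.3
grip_force: 0.0
 shift m [ 0.0029 -0.0041  0.0999] rot [-0.0008  0.0055  0.    ] | rows 1.6008851898578824 0.029587244663275704
```

```bash
python3 -m jog '[0.002,-0.0045,0.04,0,0,0, 0.002,-0.0045,0.075,0,0,0, 0.002,-0.0045,0.09,0,0,0, 0.002,-0.0045,0.1,0,0,0, 0.002,-0.0045,0.1,0,0,0, 0.002,-0.0045,0.1,0,0,0]'
python3 - <<'E'
from g import *
go([699,47.5,6],down(189.1))
E
```

```text
time: 5.58
tool_pos: [698.2, 47.2, 3.2]
tcp_rot: [-180.0, 0.1, -170.9]
ft_force: [-1.1, -0.5, 0.1]
finger_gap: 85.6
grip_force: 0.0
 shift m [-0.0008  0.0002 -0.0028] rot [-0.0004  0.0025  0.0001] | rows 0.04712975464403109 0.013803466155924772
```

Raise by 3 mm and close.

```bash
python3 -m jog '[0,0,-0.003,0,0,0, 0,0,-0.003,0,0,0]'; python3 -m jog '[0,0,0,0,0,0, 0,0,0,0,0,0, 0,0,0,0,0,0, 0,0,0,0,0,0, 0,0,0,0,0,0, 0,0,0,0,0,0, 0,0,0,0,0,0, 0,0,0,0,0,0]' -1 90
```

```text
time: 5.82
tool_pos: [697.7, 47.1, 5.5]
tcp_rot: [-180.0, 0.1, -170.9]
ft_force: [-0.4, 0.2, -0.2]
finger_gap: 85.5
grip_force: 0.0
time: 6.82
tool_pos: [697.2, 47.1, 4.5]
tcp_rot: [-180.0, 0.0, -170.9]
ft_force: [2.3, 0.6, 1.9]
finger_gap: 32.9
grip_force: 90.0
```

```bash
python3 -m jog '[0,0,-0.02,0,0,0, 0,0,-0.06,0,0,0, 0,0,-0.12,0,0,0, 0,0,-0.18,0,0,0, 0,0,-0.22,0,0,0, 0,0,-0.24,0,0,0, 0,0,-0.24,0,0,0, 0,0,-0.24,0,0,0]'
python3 - <<'E'
from g import *
st=r.sense();print(st["tool_pos"],st["tcp_rot"])
p=np.array(st["tool_pos"]);T=Ro.from_euler("xyz",st["tcp_rot"],degrees=True)
for n in("scene","top"):
    s=r.snapshot(n);Q=cloud(s)
    if n=="scene": save(s,"held.png",[180,60,380,260],3)
    for o in r.outline_of(s,"scanner")[:2]:
        L=T.inv().apply(Q[o["region"]]-p);L=L[~np.isnan(L).any(1)&(abs(L)<150).all(1)]
        print(n,o["score"],np.round(o["bbox"]),len(L),np.percentile(L,[1,50,99],axis=0) if len(L) else"")
# label target
y,t=np.radians(10.2),np.radians(27.2)
nx=np.array([np.cos(t)*np.cos(y),np.cos(t)*np.sin(y),np.sin(t)]);ey=np.array([-np.sin(y),np.cos(y),0]);ez=np.cross(nx,ey)
R=Ro.from_matrix(np.stack([-nx,ey,-ez],1))
print("rpy",R.as_euler("xyz",degrees=True))
P=np.array([498.5,-210.8,82.3])
for d in(29,60,100):
    nose=P+nx*d; tcp=nose+nx*(85+34)-ez*(18-0.5); print(d,"nose",nose,"tcp",tcp)
go(tcp+[0,0,150],R,"above standoff")
E
```

```text
time: 7.82
tool_pos: [695.7, 47.1, 241.1]
tcp_rot: [180.0, -0.3, -170.9]
ft_force: [-0.1, 0.1, -3.3]
finger_gap: 32.9
grip_force: 89.9
[695.6892  47.1202 241.1366] [ 179.9604   -0.2531 -170.9011]
scene 0.59 [263. 218. 280. 249.] 406 [[-54.6084 -15.2477 -35.511 ]
 [-27.289    0.3032 -30.7272]
 [ 11.9864  16.385  -11.79  ]]
scene 0.22 [ 85. 211. 155. 260.] 0 
top 0.92 [226. 109. 249. 149.] 592 [[  8.275  -25.4673 -38.1285]
 [ 73.3119  -0.9194 -32.7093]
 [113.7043  28.0038 -25.5487]]
rpy [-180.    27.2 -169.8]
29 nose [ 523.8854 -206.2324   95.5558] tcp [ 635.926  -186.0732  134.3857]
60 nose [ 551.0216 -201.3499  109.7259] tcp [ 663.0622 -181.1906  148.5557]
100 nose [ 586.036  -195.0498  128.0098] tcp [ 698.0766 -174.8905  166.8397]
above standoff shift m [ 0.0334 -0.2195 -0.075 ] rot [-0.004  -0.4782 -0.019 ] | rows 3.7496806137749354 2.5628131418543134
```

View pics/held.png

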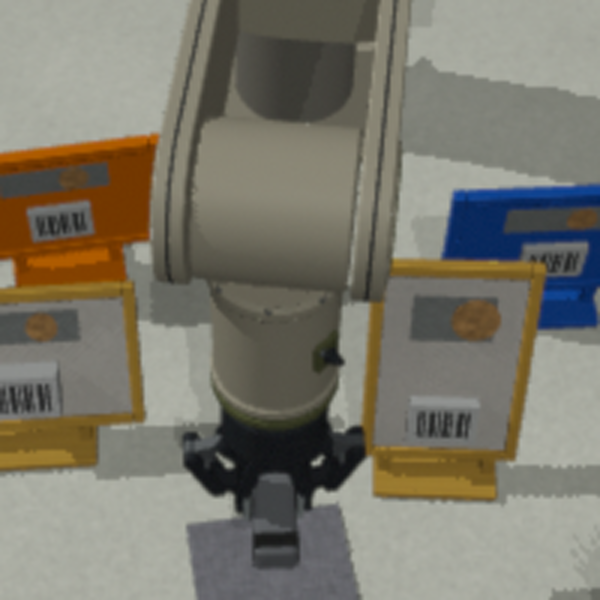

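The scanner sits straight in the jaws, in line with the tool, with its head towards the robot at image (270,490). Next I swing to the pre-approach pose above the stand-off.

```bash
python3 -m jog '[0.005,-0.03,-0.01,0,-0.06,-0.003, 0.012,-0.08,-0.027,0,-0.16,-0.007, 0.02,-0.13,-0.045,-0.002,-0.27,-0.011, 0.028,-0.18,-0.062,-0.003,-0.38,-0.015, 0.0334,-0.21,-0.075,-0.004,-0.46,-0.019, 0.0334,-0.2195,-0.075,-0.004,-0.4782,-0.019, 0.0334,-0.2195,-0.075,-0.004,-0.4782,-0.019, 0.0334,-0.2195,-0.075,-0.004,-0.4782,-0.019]'
python3 - <<'E'
from g import *
R=Ro.from_euler("xyz",[-180,27.2,-169.8],degrees=True)
go([698,-175,167],R)
print(r.sense()["joint_pos"])
E
```

```text
time: 9.02
tool_pos: [698.7, -173.4, 318.1]
tcp_rot: [179.9, 27.3, -169.7]
ft_force: [0.0, 0.3, -3.0]
finger_gap: 32.8
grip_force: 90.0
 shift m [ 0.0701 -0.0016  0.1338] rot [0.0015 0.0013 0.0009] | rows 2.417062445188971 0.011494793075147442
[ -25.9872    2.2336   86.011    16.8052   70.0265 -128.9883]
```

```bash
python3 -m jog '[0.02,0,0.038,0,0,0, 0.042,-0.001,0.08,0,0,0, 0.06,-0.0015,0.115,0,0,0, 0.07,-0.0016,0.134,0,0,0, 0.07,-0.0016,0.134,0,0,0, 0.07,-0.0016,0.134,0,0,0, 0.07,-0.0016,0.134,0,0,0]'
python3 - <<'E'
from g import *
R=Ro.from_euler("xyz",[-180,27.2,-169.8],degrees=True)
st=r.sense();print(st["ft_force"],st["joint_pos"])
go([698,-175,167],R,"err"); go([636,-186,134.4],R,"contact")
# verify nose in the two views: label/nose measured in label frame
y,t=np.radians(10.2),np.radians(27.2)
nx=np.array([np.cos(t)*np.cos(y),np.cos(t)*np.sin(y),np.sin(t)]);ey=np.array([-np.sin(y),np.cos(y),0]);ez=np.cross(nx,ey)
P=np.array([498.5,-210.8,82.3]);M=np.stack([nx,ey,ez])
for n in("scene","top"):
    s=r.snapshot(n);Q=(cloud(s)-P)@M.T
    if n=="scene":save(s,"pre_s.png",[130,100,300,270],3)
    else: save(s,"pre_t.png",[230,80,400,250],3)
    q=Q.reshape(-1,3);q=q[~np.isnan(q).any(1)]
    k=(q[:,0]>95)&(q[:,0]<140)&(abs(q[:,1])<60)&(q[:,2]>5)&(q[:,2]<30)
    if k.sum()>5: print(n,"head pts",k.sum(),np.percentile(q[k],[2,50,98],axis=0))
E
python3 -c "
import cv2,numpy as np
cv2.imwrite('pics/pre.png',cv2.resize(np.hstack([cv2.imread('pics/pre_s.png'),cv2.imread('pics/pre_t.png')]),(800,400)))"
```

```text
time: 9.9
tool_pos: [699.9, -177.2, 171.2]
tcp_rot: [-179.8, 27.6, -169.7]
ft_force: [0.1, 0.9, -3.1]
finger_gap: 32.9
grip_force: 90.0
[ 0.117   0.9042 -3.1154] [ -26.267     7.1801   96.3976   19.4496   55.1344 -134.6965]
err shift m [0.0033 0.0025 0.003 ] rot [-0.0026  0.0069  0.0014] | rows 0.08173813702002344 0.04004332526903785
contact shift m [0.0742 0.0028 0.0027] rot [-0.0026  0.0069  0.0014] | rows 1.188496212059844 0.04004332526903785
scene head pts 21 [[118.1378  16.3105   6.1519]
 [132.8114  23.9406  19.0282]
 [139.6574  29.1983  21.8745]]
top head pts 21 [[118.7475  16.0787   8.4926]
 [132.9144  24.5503  17.0381]
 [139.4336  27.2479  21.9366]]
```

View pics/pre.png

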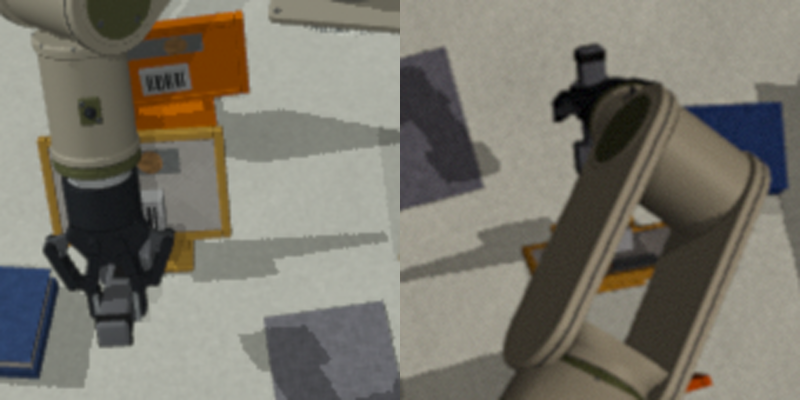

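```bash
python3 -m jog '[0.01,0.0026,0.003,-0.002,0.006,0.001, 0.03,0.0026,0.003,-0.002,0.006,0.001, 0.045,0.0026,0.003,-0.002,0.006,0.001, 0.055,0.0026,0.003,-0.002,0.006,0.001, 0.055,0.0026,0.003,-0.002,0.006,0.001, 0.055,0.0026,0.003,-0.002,0.006,0.001, 0.055,0.0026,0.003,-0.002,0.006,0.001]'
cat > c.py <<'E'
from g import *
R=Ro.from_euler("xyz",[-180,27.2,-169.8],degrees=True)
st=r.sense();print(st["ft_force"],"J6",st["joint_pos"][5])
y,t=np.radians(10.2),np.radians(27.2)
nx=np.array([np.cos(t)*np.cos(y),np.cos(t)*np.sin(y),np.sin(t)])
print("normal force",(np.array(st["ft_force"])-[0,0,-3.1])@nx)
go([636,-186,134.4],R,"contact")
E
python3 c.py
```

```text
time: 10.88
tool_pos: [651.9, -182.6, 140.8]
tcp_rot: [179.9, 27.1, -169.8]
ft_force: [-0.2, -0.6, -2.9]
finger_gap: 32.8
grip_force: 90.0
[-0.1917 -0.629  -2.9015] J6 -138.99351746469316
normal force -0.1761744668818933
contact shift m [ 0.0174 -0.0005 -0.0017] rot [ 0.001  -0.0017 -0.0004] | rows 0.28024072384240717 0.010616914428481573
```

```bash
python3 -m jog '[0.004,0,-0.001,0,0,0, 0.008,0,-0.001,0,0,0, 0.01,0,-0.001,0,0,0, 0.012,0,-0.001,0,0,0, 0.012,0,-0.001,0,0,0]'; python3 c.py
```

```text
time: 11.5
tool_pos: [640.2, -184.5, 135.5]
tcp_rot: [179.9, 27.0, -169.9]
ft_force: [-0.4, -0.3, -3.4]
finger_gap: 33.2
grip_force: 90.0
[-0.3647 -0.3218 -3.4153] J6 -140.1174842199819
normal force -0.5140330161132739
contact shift m [ 0.0044 -0.0007 -0.0011] rot [ 0.0015 -0.0026 -0.0009] | rows 0.0732668784629542 0.01687748999054259
```

```bash
python3 -m jog '[0.001,0,-0.001,0,0,0, 0.002,0,-0.001,0,0,0, 0.002,0,-0.001,0,0,0]'; python3 c.py;python3 -m jog '[0.001,0,0,0,0,0, 0.0015,0,0,0,0,0]'; python3 c.py
```

```text
time: 11.88
tool_pos: [638.1, -184.9, 135.6]
tcp_rot: [179.9, 27.1, -169.8]
ft_force: [-0.0, -0.4, -2.9]
finger_gap: 32.9
grip_force: 90.0
[-0.0267 -0.4269 -2.8916] J6 -140.29380681125699
normal force 0.004686952390144119
contact shift m [ 0.0025 -0.0007 -0.    ] rot [ 0.0014 -0.0025 -0.0007] | rows 0.04244144365112478 0.01605848227591358
time: 12.12
tool_pos: [636.8, -185.1, 134.8]
tcp_rot: [179.9, 27.1, -169.8]
ft_force: [0.1, 0.2, -3.7]
finger_gap: 32.8
grip_force: 90.0
[ 0.1086  0.1848 -3.6707] J6 -140.44046759650615
normal force -0.13665792434884058
contact shift m [ 0.001  -0.0007 -0.0001] rot [ 0.0015 -0.0026 -0.0007] | rows 0.020071155226933923 0.016514731572861166
```

```bash
for i in 1 2; do python3 -m jog '[0.001,0,0,0,0,0, 0.001,0,0,0,0,0]' >/dev/null; python3 c.py; done
```

```text
[ 0.0209 -0.3806 -3.4484] J6 -140.53293535713652
normal force -0.20090195682009265
contact shift m [-0.     -0.0008 -0.0001] rot [ 0.0015 -0.0026 -0.0007] | rows 0.01255628366651876 0.016804508230220973
[ 1.0901  0.2467 -4.0006] J6 -140.62798777410381
normal force 0.5814473956076519
contact shift m [-0.0006 -0.0007  0.0001] rot [ 0.0014 -0.002  -0.0006] | rows 0.01543157861960863 0.01355029301941507
```

```bash
python3 -m jog '[0.001,0,0,0,0,0, 0.001,0,0,0,0,0, 0.001,0,0,0,0,0]' >/dev/null; python3 c.py
```

```text
[ 5.2775  1.4696 -1.949 ] J6 -140.7231064121864
normal force 5.377289736521069
contact shift m [-0.0007 -0.0007  0.0004] rot [ 0.001  -0.0005 -0.0005] | rows 0.01661445436966417 0.006507816121101747
```

```bash
python3 -m jog '[0.0001,0,0,0,0,0, 0.0001,0,0,0,0,0, 0.0001,0,0,0,0,0, 0.0001,0,0,0,0,0]' >/dev/null; python3 c.py; python3 -m jog '[0,0,0,0,0,0, 0,0,0,0,0,0, 0,0,0,0,0,0, 0,0,0,0,0,0, 0,0,0,0,0,0, 0,0,0,0,0,0, 0,0,0,0,0,0, 0,0,0,0,0,0]'; python3 c.py
```

```text
[ 4.9787  1.7949 -2.3493] J6 -140.73254375021048
normal force 4.983983686612569
contact shift m [-0.0006 -0.0007  0.0004] rot [ 0.001  -0.0004 -0.0005] | rows 0.016700281440699124 0.006129574419425516
time: 14.5
tool_pos: [635.1, -185.5, 134.5]
tcp_rot: [179.9, 27.2, -169.8]
ft_force: [5.7, 2.1, -2.1]
finger_gap: 33.1
grip_force: 90.0
[ 5.7027  2.0835 -2.083 ] J6 -140.7307091559759
normal force 5.784945886068511
contact shift m [-0.0006 -0.0007  0.0005] rot [ 0.0009 -0.0003 -0.0004] | rows 0.01655642042236774 0.005784854589673006
```

```bash
python3 - <<'E'
from g import *
y,t=np.radians(10.2),np.radians(27.2)
nx=np.array([np.cos(t)*np.cos(y),np.cos(t)*np.sin(y),np.sin(t)]);ey=np.array([-np.sin(y),np.cos(y),0]);ez=np.cross(nx,ey)
P=np.array([498.5,-210.8,82.3]);M=np.stack([nx,ey,ez])
A=np.load("avg.npz")
for n in("scene","top"):
    N=[];
    for k in range(4): s=r.snapshot(n);N.append((cloud(s)-P)@M.T)
    q=np.nanmean(N,0).reshape(-1,3);q0=((A[n]-P)@M.T).reshape(-1,3)
    for tag,z in(("before",q0),("now",q)):
        f=(abs(z[:,0])<8)&(abs(z[:,1])<115)&(z[:,2]>-20)&(z[:,2]<110)
        c=np.linalg.lstsq(np.c_[np.ones(f.sum()),z[f,1:]],z[f,0],rcond=None)[0]
        print(n,tag,f.sum(),"offset",c[0],"slopes deg",np.degrees(c[1:]),"y ext",np.percentile(z[f,1],[.5,99.5]))
    k=(q[:,0]>32)&(q[:,0]<70)&(abs(q[:,1])<50)&(q[:,2]>8)&(q[:,2]<28)
    if k.sum()>5: print(" head",k.sum(),np.percentile(q[k],[2,50,98],axis=0))
    if n=="scene":save(s,"press.png",[130,100,300,270],3)
E
python3 c.py
```

```text
scene before 2655 offset -0.2911655137618194 slopes deg [0.0639 0.669 ] y ext [-107.8289  109.9978]
scene now 1553 offset -0.0884379070531694 slopes deg [-0.078   0.6081] y ext [-108.357   110.3844]
 head 26 [[36.8822 19.7083  8.7147]
 [57.0737 27.4225 17.0856]
 [68.3375 32.6135 18.6788]]
top before 1217 offset -0.24384240576673888 slopes deg [-0.02   -0.2769] y ext [-110.3874  107.8491]
top now 273 offset -4.220190910782709 slopes deg [ 2.7195 -0.4791] y ext [ 35.5247 107.9105]
 head 61 [[38.6435  7.9202 12.0066]
 [58.1783 22.1865 17.618 ]
 [69.5877 30.0598 20.5615]]
[ 4.8168  1.7471 -2.286 ] J6 -140.73131040404544
normal force 4.86365837276757
contact shift m [-0.0006 -0.0007  0.0005] rot [ 0.0009 -0.0003 -0.0005] | rows 0.016553400765361923 0.005796922842623682
```

View pics/press.png

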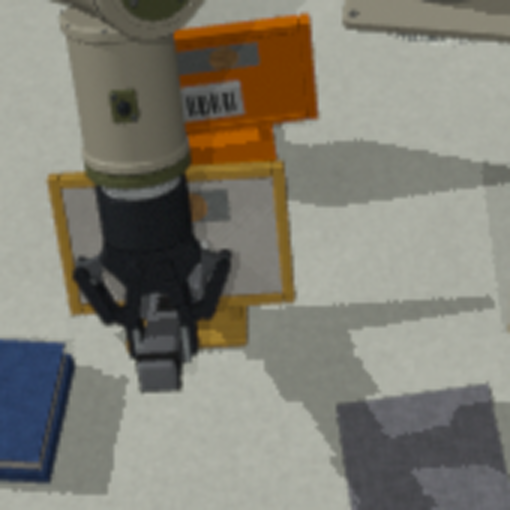

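The scanner nose is on the label, the frame hasn't moved, and the nose is centred within about 2 mm. One more hold at slightly higher force for margin, then retreat.

```bash
python3 -m jog '[0.0002,0,0,0,0,0, 0.0002,0,0,0,0,0, 0.0002,0,0,0,0,0, 0.0002,0,0,0,0,0, 0.0002,0,0,0,0,0, 0.0002,0,0,0,0,0, 0.0002,0,0,0,0,0, 0.0002,0,0,0,0,0]'>/dev/null; python3 c.py; python3 -m jog '[0,0,0,0,0,0, 0,0,0,0,0,0, 0,0,0,0,0,0, 0,0,0,0,0,0, -0.003,0,0,0,0,0, -0.02,0,0,0,0,0, -0.05,0,0,0,0,0, -0.08,0,0,0,0,0]'
python3 - <<'E'
from g import *
go([698,-175,317],Ro.from_euler("xyz",[-180,27.2,-169.8],degrees=True))
E
```

```text
[ 5.7066  2.3217 -2.5564] J6 -140.75076986092748
normal force 5.609524368194638
contact shift m [-0.0007 -0.0007  0.0005] rot [ 0.0009 -0.0001 -0.0005] | rows 0.017124492450278115 0.005383324232384583
time: 16.9
tool_pos: [704.3, -173.1, 169.5]
tcp_rot: [179.9, 27.0, -169.9]
ft_force: [-1.0, 0.5, -2.5]
finger_gap: 32.9
grip_force: 90.0
 shift m [-0.0611 -0.0005 -0.1344] rot [ 0.0016 -0.0038 -0.0012] | rows 2.361941719426997 0.022765348167526695
```

```bash
python3 -m jog '[-0.02,0,-0.03,0,0,0, -0.04,0,-0.08,0,0,0, -0.061,0,-0.13,0,0,0, -0.061,0,-0.135,0,0,0, -0.061,0,-0.135,0,0,0]'
python3 - <<'E'
from g import *
go([708,53,241],down(189.1))
E
```

```text
time: 17.52
tool_pos: [696.8, -174.7, 316.9]
tcp_rot: [179.9, 27.0, -169.9]
ft_force: [-0.0, 0.2, -3.8]
finger_gap: 32.7
grip_force: 90.6
 shift m [-0.0111  0.222   0.0913] rot [0.0062 0.4713 0.0183] | rows 3.8444641332902862 2.5256479669441187
```

```bash
python3 -m jog '[-0.001,0.03,0.012,0.001,0.06,0.002, -0.004,0.08,0.033,0.002,0.16,0.006, -0.006,0.13,0.053,0.003,0.27,0.01, -0.009,0.18,0.074,0.005,0.38,0.015, -0.011,0.215,0.09,0.006,0.46,0.018, -0.011,0.222,0.091,0.006,0.4713,0.018, -0.011,0.222,0.091,0.006,0.4713,0.018, -0.011,0.222,0.091,0.006,0.4713,0.018]'
python3 - <<'E'
from g import *
go([708,53,30],down(189.1))
E
```

```text
time: 18.52
tool_pos: [708.1, 51.6, 242.1]
tcp_rot: [-180.0, 0.1, -171.0]
ft_force: [-0.2, -0.5, -2.3]
finger_gap: 33.0
grip_force: 90.3
 shift m [0.0002 0.0015 0.2121] rot [-0.0004  0.0015 -0.0009] | rows 3.393817794073147 0.009659108548500932
```

```bash
python3 -m jog '[0,0.001,0.05,0,0,0, 0,0.001,0.1,0,0,0, 0,0.001,0.15,0,0,0, 0,0.001,0.19,0,0,0, 0,0.001,0.21,0,0,0, 0,0.001,0.212,0,0,0, 0,0.001,0.212,0,0,0, 0,0.001,0.212,0,0,0]'
python3 - <<'E'
from g import *
go([708,53,5],down(189.1))
E
```

```text
time: 19.52
tool_pos: [710.1, 54.1, 32.9]
tcp_rot: [-180.0, 0.3, -170.9]
ft_force: [0.7, -0.8, -3.2]
finger_gap: 33.1
grip_force: 90.3
 shift m [ 0.0024 -0.0007  0.0279] rot [-0.0006  0.005   0.0005] | rows 0.44793912446190715 0.02709461534114306
```

```bash
python3 -m jog '[0,0,0.01,0,0.004,0, 0,0,0.02,0,0.004,0, 0,0,0.024,0,0.004,0, 0,0,0.025,0,0.004,0, 0,0,0.025,0,0.004,0]'
python3 - <<'E'
from g import *
go([708,53,5],down(189.1))
E
```

```text
time: 20.15
tool_pos: [708.2, 54.2, 4.8]
tcp_rot: [180.0, -0.2, -170.9]
ft_force: [0.4, 1.4, -3.5]
finger_gap: 32.7
grip_force: 90.7
 shift m [ 0.0003 -0.0011 -0.0002] rot [ 0.     -0.0033  0.0005] | rows 0.019319141307014884 0.01815209261398338
```

```bash
python3 -m jog '[0,0,0.0007,0,0,0, 0,0,0.0007,0,0,0, 0,0,0.0007,0,0,0]'
```

```text
time: 20.52
tool_pos: [708.3, 54.2, 4.5]
tcp_rot: [-180.0, -0.2, -170.9]
ft_force: [-0.3, -0.5, -0.8]
finger_gap: 32.5
grip_force: 90.9
```

The weight is coming off the wrist, so the scanner is touching the pad. Release and rise straight up.

```bash
python3 -m jog '[0,0,0,0,0,0, 0,0,0,0,0,0, 0,0,0,0,0,0, 0,0,0,0,0,0, 0,0,0,0,0,0, 0,0,0,0,0,0, 0,0,0,0,0,0, 0,0,0,0,0,0]' 1; python3 -m jog '[0,0,-0.02,0,0,0, 0,0,-0.06,0,0,0, 0,0,-0.12,0,0,0, 0,0,-0.18,0,0,0, 0,0,-0.24,0,0,0, 0,0,-0.25,0,0,0, 0,0,-0.25,0,0,0, 0,0,-0.25,0,0,0]'
python3 - <<'E'
from g import *
s=r.snapshot("scene");save(s,"end.png",[130,100,460,320],2)
P=cloud(s)
o=r.outline_of(s,"scanner")[0]; Q=P[o["region"]];print(o["score"],np.nanpercentile(Q,[2,50,98],axis=0))
E
```

```text
time: 21.52
tool_pos: [708.2, 54.1, 4.3]
tcp_rot: [180.0, -0.2, -170.9]
ft_force: [-0.1, 0.3, 0.4]
finger_gap: 85.4
grip_force: 0.0
time: 22.52
tool_pos: [708.0, 54.2, 252.1]
tcp_rot: [180.0, -0.4, -170.9]
ft_force: [-0.5, 0.7, -0.0]
finger_gap: 85.3
grip_force: 0.0
0.83 [[596.9838  13.7101  11.6455]
 [667.7908  49.9662  36.4439]
 [761.4587  73.4895  42.9628]]
```

View pics/end.png

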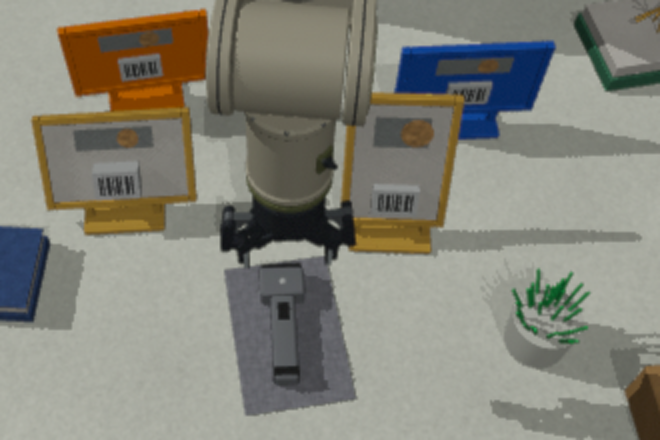

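The scanner lies right side up on the pad at image (283,320), both frames stand, and the gripper is clear.

```bash
python3 -c "
from bench import r;print(r.hand_in())"
```

```text
the job is handed in; nothing more can be done
None
```

I pressed the scanner's nose on the landscape frame's label at about 5–6 N for more than a second, then laid the scanner right side up on its pad and handed the job in at about 22.6 s; the hand-in returned no verdict.

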